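# Load a culture dish into the dish reader

### The job

Load the culture dish into the dish reader: press the round eject button on top of the reader fully down and let it come back up, so that the tray springs out. Set the dish down level between the four stops on the tray without dropping it, then push the tray home until it latches shut. Leave the small square start button alone and do not disturb the jar, vial and bottle standing near the reader.

Things in the scene. Friction and masses are not known exactly. Their poses are not given: they have to be found in the camera images.
- reader: dish reader, a white box fixed to the table, 140 (x) x 150 (y) x 70 mm high; origin on the table, mid-width, 65 mm behind the front face; its front (local -x, where the tray comes out) faces the robot, turned by up to 0.25 rad. Tall microscopes stand beyond it to the left (x > 0.57, y > -0.04) and right (x > 0.53, y < -0.32): come and go from the robot's side.
- eject (a joint): travel of the round eject button, m: 0 up, 0.007 fully down. Its spring needs 1 N to start and 4 N when fully down. Pressing it more than about 5 mm releases the tray; closing the tray makes it dip and come back up by itself.
- eject_top (a point): centre of the top of the round eject button, a bare metal disc 31 mm in diameter that stands 9 mm above the reader's top when up; it lies 35 mm in front of the reader's origin (local -x), midway across the front part of the top. This point moves with the button.
- start (a joint): travel of the square start button, m: 0 up, 0.007 down; not to be pressed
- start_top (a point): top of the small square start button, 13 mm square, 6.5 mm high, 52 mm to the right of the eject button (local x = -35, y = -52 mm)
- tray (a joint): how far the tray is out, m: 0 latched shut, 0.100 fully out. A spring drives it out along the reader's local -x at about 0.1 m/s (4 N when shut, 1.5 N when out). To latch it, push it in to the stop, 2 to 4 mm past 0 (about 10 N over the last 12 mm); let go, and it rests at 0.
- tray_seat (a point): the place for the dish: centre of the tray's upper face between the four stops, 20 mm above the table; moves with the tray (88 mm wide, flat). Four black stops 5 mm high stand on its diagonals, their inner faces 33 mm from this point: about 3 mm of play round the dish. At the two sides, front and back there are no stops, so fingers fit there.
- tray_front (a point): centre of the outer face of the tray's white front panel, 34 mm above the table; panel 116 mm wide, 46 mm high (11 to 57 mm above the table), 7 mm thick; its inner face is 50.5 mm in front of the dish's centre. Push on this face along the reader's local +x to close.
- dish: round closed culture dish, 59 mm in diameter and 16 mm high, 40 g, lying flat on the table to the left; origin at the centre of its underside, z axis up
- jar: bystander: clear jar with a white lid, 50 mm in diameter, 59 mm high, origin under its centre; leave it
- brown_vial: bystander: dark brown vial, 34 mm in diameter, 40 mm high, origin under its centre; leave it
- dropper_bottle: bystander: small brown bottle with a black cap, 26 mm in diameter, 60 mm high, origin under its centre; leave it
Things that resemble listed ones, but are neither listed nor needed, are in the scene too. Of the things like the dish, leave any that is orange; of the rest the larger one is meant.

How it is judged:
On the way, in this order (a step that is already met when the one before it is completed fails the run):
1. the round eject button is pressed fully down (value of joint eject above 0.0058 m), for 0.05 s.
2. the button is released and up again and the tray is out (value of joint eject below 0.001 m and value of joint tray above 0.09 m), for 0.1 s.
3. the dish lies on the pulled-out tray between the stops (value of joint tray above 0.08 m and distance between dish and tray_seat below 0.006 m and angle between dish's own z axis and vertical below 0.08 rad and contact force between the fingers and dish below 0.05 N), for 0.2 s.
At the end, for the whole second after the job is handed in: the tray is latched shut (within 3 mm of home) with the dish at rest flat on it between the stops (within 6 mm of the seat centre, tilted less than 0.08 rad), and the eject button is up (within 1 mm) (value of joint tray below 0.003 m and value of joint eject below 0.001 m and distance between dish and tray_seat below 0.006 m and angle between dish's own z axis and vertical below 0.08 rad and linear speed of dish below 0.02 m/s); the robot touches nothing.
It fails at once if the square start button is pressed more than 2 mm (value of joint start above 0.002 m).
It fails at once if the dish is tilted by more than 0.5 rad (angle between dish's own z axis and vertical above 0.5 rad).
It fails at once if the dish is dropped from more than about 15 mm (linear speed of dish above 0.55 m/s and contact force between the fingers and dish below 0.01 N).
It fails at once if the jar, vial or bottle is moved more than 25 mm or tipped (distance of any of jar, brown_vial, dropper_bottle from where it was at the start of the episode above 0.025 m or angle between any of jar, brown_vial, dropper_bottle's own z axis and vertical above 0.5 rad).
It also fails if it takes over 72 s, if anything falls off the work surface, if the arm or the gripper's body presses on something with over 40 N, if the wrist force passes 120 N, or if a joint passes its speed limit or range.

### The arm

A 7-joint arm with a two-finger parallel gripper is mounted at the origin on a cart in front of the work surface, level with it; the furniture and walls round the work are solid. World frame = base frame: x ahead of the robot, y to its left, z up, the work surface at z = 0. Lengths are in m, angles in rad, forces in N, time in s.
With the tool pointing down it reaches from about 0.4 to 0.85 m from the base axis. Payload 6.9 kg.
Tool frame: the origin (TCP) lies on the centre line of the jaws, within the pads' length; the fingertips stand 8 mm ahead of it and the grasp point (between the pads) lies 11 mm behind it; z points along the fingers, y is the line along which they close (so a half turn about z gives the same grasp; the last joint's range is limited). The gripper opens to 85 mm and grips with 20 to 120 N. Pads are 22 mm wide; open, the fingers measure 114 mm over their backs; the gripper's body (76 mm by 85 mm) begins 54 mm behind the grasp point. The pads swing forward as they close: fully open they stand 13 mm farther back than shut.
Start: joints at [-1, 0.507, -0.238, 1.5, 0.126, 1.149, -0.155], TCP at [0.28, 0.559, 0.239] pointing down, gripper open.
Joint ranges: [-3.08, 3.08], [-0.24, 2.05], [-1.43, 1.35], [0, 2.5], [-1.52, 4.66], [0.17, 1.96], [-2.89, 2.89]. Speed limits (rad/s): [2.39, 2.39, 3.14, 3.14, 3.14, 3.14, 3.14].

### API

Orientations are given as a 3x3 rotation matrix whose columns are the frame's x, y, z axes.
In Python, from cell import env, optics gives the robot as it stands. The module is installed in compiled form; this text tells all that it offers.
- The arm moves only by the tool servo_tool, never from a script. Its argument "moves" is a list of rows, each a list of 7 numbers: the shift along the world's x, y, z in m, then the turn, a rotation vector about the world's x, y, z in degrees, then the closure, from -1 (fully open) to 1 (shut). A call has 1 to 12 rows; each row shifts and turns the commanded pose from where the row before left it; what a row does not reach is not made up. A row lasts 1/10 s, in which the tool goes at most 50 mm and 8.59 degrees, less where a joint would pass 70% of its speed; a pose out of reach is approached as far as the arm can. A call is refused whole if a number of a shift passes 0.05 or a number of a turn 8.59, either way. A call with a gripper value outside its range is refused whole. The fingers move at their own pace and stop on an object; the grip force is fixed at half the most. Time passes only in rows, so rows that do not move let the fingers close. It gives the time, the measured TCP pose, the force, the opening and the grip force at its end, in the units of the state.
- env.sense(): the state, without advancing time (a new reading comes with each control period).
- optics.get_image(name): name is "scene" or "top" or "wrist"; returns a dict with "img" (384x512x3 uint8, blue, green, red), "fx", "fy", "cx", "cy" (pixels), "T" (4x4, takes a point from camera to world coordinates). Camera axes: x right, y up, looking along -z (the intrinsics and any distortion apply to the point x, -y, -z); pixel columns grow to the right and rows downward; lengths in m; the calibration is good to about 2 mm. A picture is of the moment at which its call begins. There is no depth.
- env.job_done(): hands the job in; it is judged then, once.
The state is a dict: "clock": time; "qpos": joint angles; "joint_velocities": joint speeds; "effort": joint torques, N m; "tool_pos": TCP position; "eef_rot": TCP orientation; "wrist_force": force on the tool from outside, world axes, zero at the start; "ft_torque": the same for the moment, N m; "grip_width": finger opening in m; "grasp_force": force on a finger pad.
Only numpy, scipy, OpenCV 4.12 (cv2) and the standard library are available. Lean on these libraries where they do the work, as an engineer would, in place of code of your own. Each camera call takes 0.05 s, during which the arm holds its last target. There are 200 camera calls.

## Working session

There is one attempt and no reset: what is moved stays moved. The work goes in short steps, Python scripts to look and compute and a tool call to move; the robot and the scene stay as the last step left them, time stands still between calls to the robot, and variables do not carry over. Pictures are saved under pics/ and viewed, at most 10 in all, crops included, and the job is handed in when it is done.

Besides the shell and the picture viewer there is one more tool, called after "Emit:" as a command line: name --pt "numbers of a row" for each row, then --argument value for the rest. servo_tool: Moves the arm, as the interface text tells. Its arguments: {"type":"object","properties":{"moves":{"type":"array","items":{"type":"array","items":{"type":"number"}}}},"required":["moves"]}

```bash
mkdir -p pics
cat > h.py <<'E'
import numpy as np, cv2
from cell import env, optics
def get(n):
    d=optics.get_image(n); return d
def ray(d,u,v):
    T=np.array(d["T"]); k=np.array([(u-d["cx"])/d["fx"],-(v-d["cy"])/d["fy"],-1.0])
    return T[:3,3],T[:3,:3]@k
def onz(d,u,v,z):
    o,r=ray(d,u,v); return o+r*(z-o[2])/r[2]
def proj(d,p):
    T=np.array(d["T"]); c=T[:3,:3].T@(np.array(p)-T[:3,3])
    return np.array([d["cx"]+d["fx"]*c[0]/-c[2], d["cy"]-d["fy"]*c[1]/-c[2]])
E
python3 - <<'E'
from h import *
a=get("top");b=get("scene")
for d,n in((a,"top"),(b,"scene")):
    print([k for k in d],d["fx"],d["cx"],np.round(d["T"],3).tolist())
    cv2.imwrite(f"pics/{n}0.png",cv2.resize(d["img"],(800,600)))
s=env.sense();print(s["tool_pos"],s["eef_rot"],s["grip_width"],s["clock"])
E
```

```text
['img', 'fx', 'fy', 'cx', 'cy', 'T'] 455.16869637278074 255.54125348578873 [[0.08, 0.975, -0.208, 0.237], [-0.997, 0.079, -0.016, -0.076], [0.001, 0.209, 0.978, 1.315], [0.0, 0.0, 0.0, 1.0]]
['img', 'fx', 'fy', 'cx', 'cy', 'T'] 398.01699290708433 251.56652019781973 [[0.525, 0.469, -0.71, -0.289], [-0.851, 0.313, -0.422, -0.542], [0.024, 0.826, 0.563, 0.727], [0.0, 0.0, 0.0, 1.0]]
[0.28003127 0.55828846 0.23852764] [[-8.93906225e-01  4.48253489e-01 -6.85567792e-04]
 [ 4.48254013e-01  8.93905107e-01 -1.41398195e-03]
 [-2.09897938e-05 -1.57127579e-03 -9.99998765e-01]] 0.08538531215019549 0.1
```

View pics/top0.png

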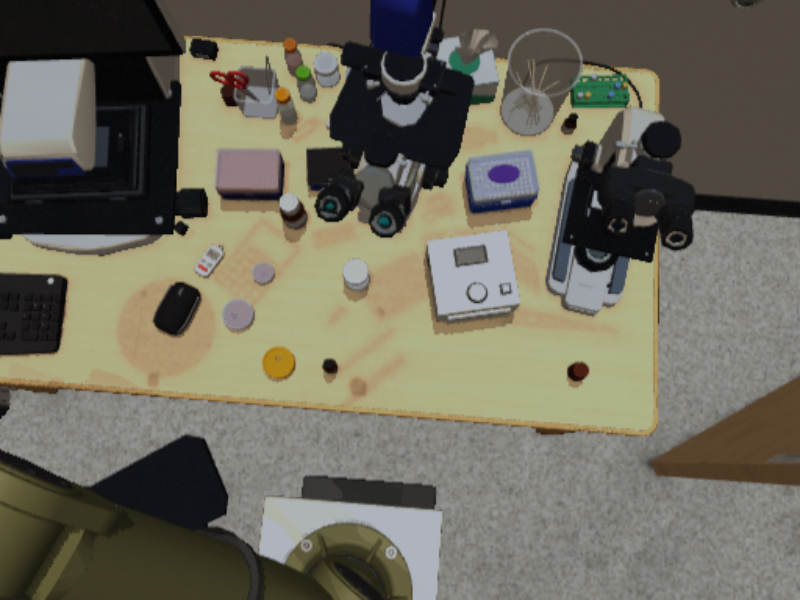

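View pics/scene0.png

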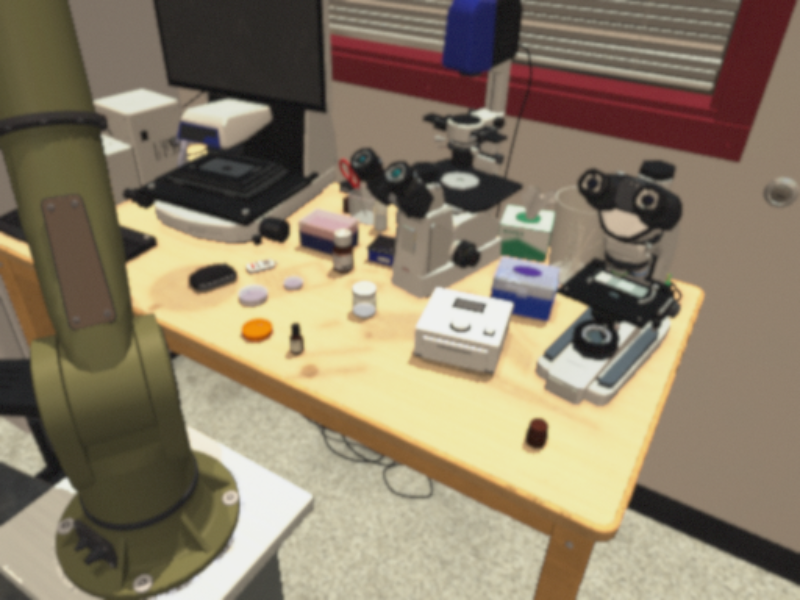

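Top view (800x600): the target dish, lilac, is at (238,315); the smaller lilac decoy is at (263,273) and the orange one at (278,363). The reader is at (473,275), with eject at (477,292) and start at (506,289). The jar is at (356,275), the dropper at (330,367) and the vial at (578,371).

Run:
```python
from h import *
a=get("top");im=a["img"];s=1/1.5625
hsv=cv2.cvtColor(im,cv2.COLOR_BGR2HSV)
print("dish hsv",hsv[int(315*s),int(238*s)],"table",hsv[int(330*s),int(260*s)],"top",hsv[int(260*s),int(445*s)],"front",hsv[int(313*s),int(470*s)],"ej",hsv[int(292*s),int(477*s)])
# lilac
m=cv2.inRange(hsv,(110,10,90),(179,90,255))
for c in cv2.findContours(m,0,1)[0]:
    if cv2.contourArea(c)>60:
        (x,y),r=cv2.minEnclosingCircle(c)
        if 120<x<200 and 150<y<230: print("lilac",x,y,r,onz(a,x,y,.016),r*1.3/455*1000)
# reader
g=cv2.inRange(hsv,(0,0,150),(179,50,255)); g[:,:265]=0;g[:,345:]=0;g[:140]=0;g[212:]=0
c=max(cv2.findContours(g,0,1)[0],key=cv2.contourArea)
r=cv2.minAreaRect(c);bp=cv2.boxPoints(r);print(r)
for p in bp: print(p,onz(a,*p,.07))
cr=cv2.resize(im[135:220,255:350],None,fx=8,fy=7,interpolation=cv2.INTER_CUBIC)
cv2.imwrite("pics/reader.png",cr[:600,:])
for n,u,v,z in(("ej",477,292,.079),("st",506,289,.0765),("jar",356,268,.059),("vial",579,370,.04),("drop",330,366,.06),("orange",278,363,.016),("small",263,273,.016)): print(n,onz(a,u*s,v*s,z).round(3))
```

```text
dish hsv [158  20 142] table [ 31  62 177] top [110  20 189] front [ 18  41 138] ej [111  21 190]
lilac 151.875 200.875 9.395910263061523 [0.47113489 0.24411712 0.016     ] 26.845457894461497
lilac 168.1666717529297 174.5 6.3465728759765625 [0.55365995 0.20641639 0.016     ] 18.13306535993304
((302.6499938964844, 173.5499725341797), (47.94184112548828, 53.740116119384766), 81.8698959350586)
[272.65997 153.61998] [ 0.62558567 -0.09493405  0.07      ]
[325.86    146.01997] [ 0.66049491 -0.24509255  0.07      ]
[332.64    193.47997] [ 0.52309724 -0.27071373  0.07      ]
[279.44    201.07997] [ 0.48946489 -0.12379434  0.07      ]
ej [ 0.534 -0.192  0.079]
st [ 0.544 -0.244  0.077]
jar [0.566 0.028 0.059]
vial [ 0.414 -0.387  0.04 ]
drop [0.383 0.058 0.06 ]
orange [0.386 0.158 0.016]
small [0.553 0.206 0.016]
```

View pics/reader.png

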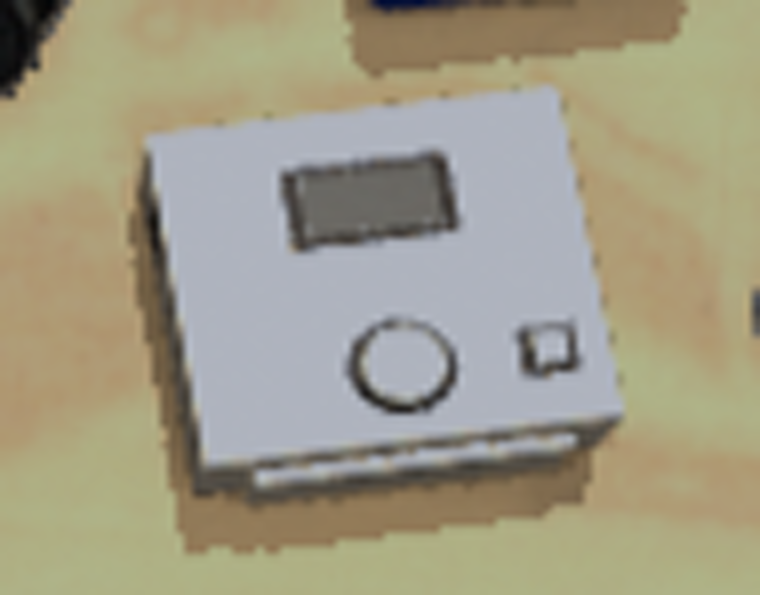

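Crop: the round eject button is at (404,365) and the square start at (550,348). The reader's front edge runs from (205,467) to (620,412), a yaw of about 0.21 rad. I'm moving over the reader now, turning the jaws to the reader's y.

Emit:
servo_tool --pt "0.01 -0.045 0 0 0 7.6 1" --pt "0.01 -0.045 0 0 0 7.6 1" --pt "0.01 -0.045 0 0 0 7.6 1" --pt "0.01 -0.045 0 0 0 7.6 1" --pt "0.01 -0.045 0 0 0 7.7 1" --pt "0.01 -0.045 0 0 0 0 1" --pt "0.01 -0.045 0 0 0 0 1" --pt "0.01 -0.045 0 0 0 0 1" --pt "0.01 -0.045 0 0 0 0 1" --pt "0.01 -0.045 0 0 0 0 1" --pt "0.01 -0.045 0 0 0 0 1" --pt "0.01 -0.045 0 0 0 0 1"

```text
clock: 1.35
tool_pos: [0.4001, 0.0168, 0.2394]
eef_rot: [[-0.98, -0.199, 0.0], [-0.199, 0.98, -0.0], [-0.0, -0.0, -1.0]]
wrist_force: [0.5, -0.3, 0.4]
grip_width: 0.0002
grasp_force: 0.0
```

Emit:
servo_tool --pt "0.01 -0.045 0 0 0 0 1" --pt "0.01 -0.045 0 0 0 0 1" --pt "0.01 -0.045 0 0 0 0 1" --pt "0.02 -0.045 0 0 0 0 1" --pt "0.025 -0.03 0 0 0 0 1" --pt "0 0 0 0 0 0 1" --pt "0 0 0 0 0 0 1"

```text
clock: 2.05
tool_pos: [0.475, -0.1916, 0.2386]
eef_rot: [[-0.98, -0.198, -0.001], [-0.198, 0.98, 0.001], [0.001, 0.001, -1.0]]
wrist_force: [-0.0, 1.0, -0.5]
grip_width: 0.0002
grasp_force: 0.0
```

Run:
```python
from h import *
d=get("wrist");cv2.imwrite("pics/w1.png",d["img"]);s=env.sense();print(s["tool_pos"],s["eef_rot"],s["grip_width"],s["wrist_force"],np.round(d["T"],3).tolist(),d["fx"],d["cx"])
print(proj(d,[0.534,-.192,.079]))
```

```text
[ 0.47467565 -0.19062426  0.23875022] [[-9.80006567e-01 -1.98960732e-01 -1.32497917e-03]
 [-1.98962066e-01  9.80006718e-01  9.64106556e-04]
 [ 1.10666915e-03  1.20845135e-03 -9.99998657e-01]] 0.00011515614383411174 [0.07073594 1.46062595 0.53803777] [[-0.198, -0.944, -0.263, 0.408], [0.98, -0.191, -0.055, -0.205], [0.001, -0.269, 0.963, 0.374], [0.0, 0.0, 0.0, 1.0]] 272.1901874234732 254.2010986184027
[243.75169258 229.89055368]
```

View pics/w1.png

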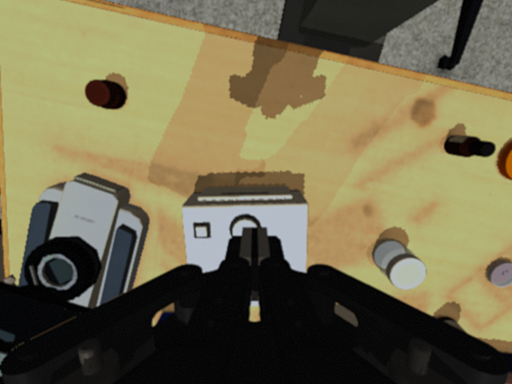

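Wrist view: the reader's front top edge runs from about (183,207) to (307,206). The eject ring is near (246,225), partly hidden by the closed fingers, and start is at (201,230). Refining the yaw and position from this view.

Run:
```python
from h import *
d=get("wrist");im=d["img"];hsv=cv2.cvtColor(im,cv2.COLOR_BGR2HSV)
m=cv2.inRange(hsv,(95,5,150),(130,60,255)); 
L=[];
# front top edge: first row of bluish top in each column
for u in range(195,298,3):
    col=np.where(m[185:235,u])[0]
    run=[r for r in col if m[185+r:185+r+5,u].all()]
    if run: L.append((u,185+run[0]))
L=np.array(L);print(L[:,1])
p,c=cv2.fitLine(L.astype(np.float32),cv2.DIST_HUBER,0,.01,.01)[:2].ravel(),0
vx,vy,x0,y0=cv2.fitLine(L.astype(np.float32),cv2.DIST_HUBER,0,.01,.01).ravel()
A=[onz(d,u,y0+(u-x0)*vy/vx,.07) for u in(190,300)]
e=A[1]-A[0];print("yaw",np.arctan2(-e[0],e[1]),A)
row=m[215];xs=np.where(m[211:214].all(0))[0];xs=xs[(xs>150)&(xs<330)];print(xs.min(),xs.max())
fl=onz(d,xs.max()+.5,212,.07);fr=onz(d,xs.min()-.5,212,.07);print(fl,fr)
th=np.arctan2(-e[0],e[1]);R=np.array([[np.cos(th),-np.sin(th)],[np.sin(th),np.cos(th)]])
mid=(fl+fr)[:2]/2; l=R.T@mid; f=R.T@A[0][:2]
o=R@[f[0]+.065,l[1]];print("origin",o,"eject",R@[f[0]+.03,l[1]],"width",np.linalg.norm(fl-fr))
```

```text
[209 208 208 208 208 208 208 208 208 208 208 208 208 207 207 207 207 207
 207 207 207 207 207 207 207 207 207 207 207 207 207 206 206 206 206]
yaw 0.221004669809716 [array([ 0.52344362, -0.25758547,  0.07      ]), array([ 0.49510732, -0.13146394,  0.07      ])]
183 304
[ 0.50098135 -0.12451011  0.07      ] [ 0.52968753 -0.26563318  0.07      ]
origin [ 0.57310265 -0.1820926 ] eject [ 0.53895393 -0.18976495] width 0.14401307153732623
```

Emit:
servo_tool --pt "0.031 0 0 0 0 0.6 1" --pt "0.031 0 -0.03 0 0 0.5 1" --pt "0 0 -0.04 0 0 0 1" --pt "0 0 -0.04 0 0 0 1" --pt "0 0 -0.02 0 0 0 1" --pt "0 0 -0.01 0 0 0 1" --pt "0 0 0 0 0 0 1"

```text
clock: 2.85
tool_pos: [0.5365, -0.1902, 0.0987]
eef_rot: [[-0.976, -0.219, -0.002], [-0.219, 0.976, 0.001], [0.001, 0.001, -1.0]]
wrist_force: [0.2, -0.5, 0.6]
grip_width: -0.0001
grasp_force: 0.0
```

Run:
```python
from h import *
d=get("wrist");cv2.imwrite("pics/w2.png",d["img"][100:384,60:460]);
```

```text
(no output)
```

View pics/w2.png

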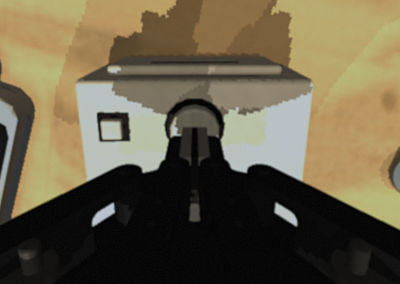

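The finger tips, at about (195,130) in the crop, lie over the round button, and start is well clear at (112,127). Pressing.

Emit:
servo_tool --pt "0 0 -0.006 0 0 0 1" --pt "0 0 -0.004 0 0 0 1" --pt "0 0 -0.003 0 0 0 1" --pt "0 0 0 0 0 0 1"

```text
clock: 3.3
tool_pos: [0.5371, -0.1914, 0.0863]
eef_rot: [[-0.976, -0.218, 0.0], [-0.218, 0.976, -0.0], [-0.0, -0.0, -1.0]]
wrist_force: [0.1, -0.2, -0.6]
grip_width: 0.0002
grasp_force: 0.0
```

Emit:
servo_tool --pt "0 0 -0.002 0 0 0 1" --pt "0 0 -0.002 0 0 0 1" --pt "0 0 0 0 0 0 1"

```text
clock: 3.6
tool_pos: [0.5373, -0.1914, 0.0822]
eef_rot: [[-0.976, -0.218, 0.0], [-0.218, 0.976, -0.0], [-0.0, -0.0, -1.0]]
wrist_force: [-0.9, -0.8, 3.2]
grip_width: -0.0003
grasp_force: 1.4
```

Emit:
servo_tool --pt "0 0 -0.002 0 0 0 1" --pt "0 0 -0.0015 0 0 0 1" --pt "0 0 0 0 0 0 1"

```text
clock: 3.9
tool_pos: [0.5373, -0.1915, 0.0803]
eef_rot: [[-0.976, -0.217, 0.001], [-0.217, 0.976, -0.001], [-0.001, -0.001, -1.0]]
wrist_force: [-4.9, 1.0, 16.3]
grip_width: -0.0
grasp_force: 8.1
```

Bottomed out (16 N). Releasing, rising and backing off toward the dish.

Emit:
servo_tool --pt "0 0 0.01 0 0 0 1" --pt "0 0 0.03 0 0 0 1" --pt "0 0 0.04 0 0 0 1" --pt "-0.02 0 0.045 0 0 0 -1" --pt "-0.04 0 0.04 0 0 0 -1" --pt "-0.03 0.01 0 0 0 0 -1" --pt "-0.01 0.045 0 0 0 0 -1" --pt "0 0.045 0 0 0 0 -1" --pt "0 0.045 0 0 0 0 -1" --pt "0 0.045 0 0 0 0 -1" --pt "0 0.045 0 0 0 0 -1" --pt "0 0.045 0 0 0 0 -1"

```text
clock: 5.1
tool_pos: [0.4414, 0.0904, 0.2393]
eef_rot: [[-0.976, -0.217, 0.0], [-0.217, 0.976, -0.0], [-0.0, -0.0, -1.0]]
wrist_force: [0.9, -1.1, -0.5]
grip_width: 0.0853
grasp_force: 0.0
```

Emit:
servo_tool --pt "0 0.045 0 0 0 0 -1" --pt "0 0.045 0 0 0 0 -1" --pt "0.01 0.04 0 0 0 0 -1" --pt "0.01 0.02 0 0 0 0 -1" --pt "0.01 0 0 0 0 0 -1" --pt "0 0 0 0 0 0 -1"

```text
clock: 5.7
tool_pos: [0.4727, 0.2381, 0.2386]
eef_rot: [[-0.976, -0.217, -0.0], [-0.217, 0.976, -0.001], [0.0, -0.001, -1.0]]
wrist_force: [0.3, -0.7, 0.8]
grip_width: 0.0849
grasp_force: 0.0
```

Run:
```python
from h import *
a=get("top");w=get("wrist");s=env.sense();print(s["tool_pos"],s["grip_width"])
im=np.hstack([a["img"][110:260,130:380],]);im=cv2.resize(im,None,fx=1.6,fy=1.6,interpolation=cv2.INTER_CUBIC)
cv2.imwrite("pics/c1.png",np.hstack([im,cv2.resize(w["img"],(320,240))]))
print(proj(w,[.471,.244,.016]))
hsv=cv2.cvtColor(w["img"],cv2.COLOR_BGR2HSV)
m=cv2.inRange(hsv,(110,10,80),(179,90,255))
for c in cv2.findContours(m,0,1)[0]:
    if cv2.contourArea(c)>150:
        (x,y),r=cv2.minEnclosingCircle(c);print(x,y,r,cv2.contourArea(c),onz(w,x,y,.016))
```

```text
[0.4717471  0.23708764 0.23879693] 0.08507371668242236
[259.46676114 171.14510738]
223.5 222.0 13.200478553771973 440.5 [0.55264923 0.2107714  0.016     ]
261.0 171.5 20.304039001464844 1124.5 [0.47102431 0.24610257 0.016     ]
```

View pics/c1.png

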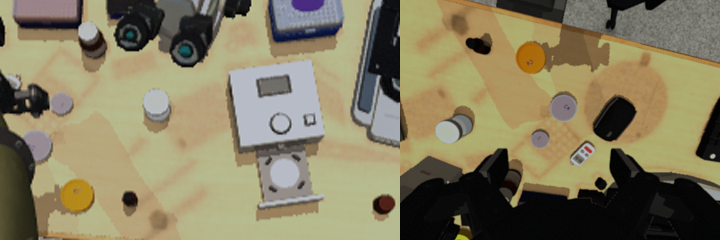

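Tray is out, centred near top-crop (287,173). The dish is at wrist (261,171), which gives (0.471, 0.245). Descending on it.

Emit:
servo_tool --pt "0 0.007 -0.04 0 0 0 -1" --pt "0 0 -0.045 0 0 0 -1" --pt "0 0 -0.045 0 0 0 -1" --pt "0 0 -0.04 0 0 0 -1" --pt "0 0 -0.03 0 0 0 -1" --pt "0 0 -0.02 0 0 0 -1" --pt "0 0 -0.013 0 0 0 -1" --pt "0 0 0 0 0 0 -1"

```text
clock: 6.6
tool_pos: [0.4711, 0.2443, 0.0051]
eef_rot: [[-0.976, -0.217, -0.002], [-0.217, 0.976, -0.002], [0.002, -0.001, -1.0]]
wrist_force: [-0.6, -0.3, 0.1]
grip_width: 0.0854
grasp_force: 0.0
```

Emit:
servo_tool --pt "0 0 0 0 0 0 0.0" --pt "0 0 0 0 0 0 0.4" --pt "0 0 0 0 0 0 0.6" --pt "0 0 0 0 0 0 0.8" --pt "0 0 0 0 0 0 1" --pt "0 0 0 0 0 0 1" --pt "0 0 0 0 0 0 1"

```text
clock: 7.3
tool_pos: [0.4726, 0.2459, 0.0079]
eef_rot: [[-0.976, -0.217, 0.002], [-0.217, 0.976, 0.001], [-0.003, 0.0, -1.0]]
wrist_force: [-1.7, -1.6, 8.3]
grip_width: 0.0524
grasp_force: 61.6
```

Run:
```python
from h import *
w=get("wrist");a=get("top")
im=a["img"][195:255,270:350];im=cv2.resize(im,(480,360),interpolation=cv2.INTER_CUBIC)
cv2.imwrite("pics/g1.png",np.hstack([im,w["img"][100:340,120:420][:,:].repeat(1,0) if 0 else cv2.resize(w["img"][130:370,136:376],(300,360))]))
```

```text
(no output)
```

View pics/g1.png

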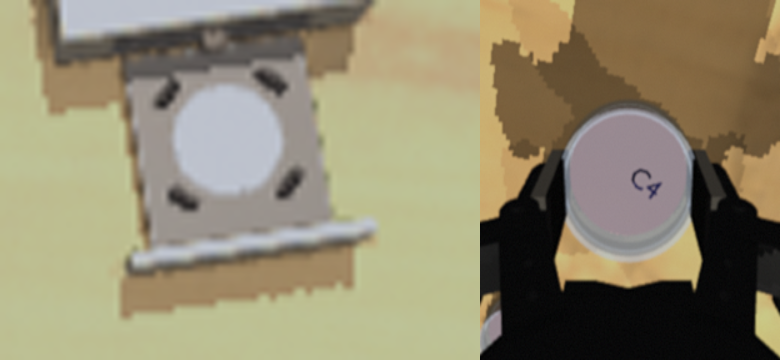

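Grasp: the pads sit level with the dish centre at crop (628,182). The 52 mm opening suggests a narrower base under the lid. The tray's four stops are visible around its white disc at (228,138). Lifting and checking.

Emit:
servo_tool --pt "0 0 0.003 0 0 0 1" --pt "0 0 0.005 0 0 0 1" --pt "0 0 0.01 0 0 0 1" --pt "0 0 0.02 0 0 0 1" --pt "0 0 0.03 0 0 0 1" --pt "0 0 0.035 0 0 0 1" --pt "0 0 0.035 0 0 0 1" --pt "0 0 0 0 0 0 1"

```text
clock: 8.2
tool_pos: [0.474, 0.2471, 0.1494]
eef_rot: [[-0.976, -0.217, 0.008], [-0.217, 0.976, 0.004], [-0.008, 0.002, -1.0]]
wrist_force: [0.3, 0.3, -0.5]
grip_width: 0.0526
grasp_force: 62.7
```

Run:
```python
from h import *
w=get("wrist");s=env.sense();print(s["tool_pos"],s["grip_width"],s["wrist_force"])
cv2.imwrite("pics/g2.png",w["img"])
a=get("top");im=a["img"]
# stops in top view
r=im[200:236,285:330];g=cv2.cvtColor(cv2.resize(r,None,fx=8,fy=8,interpolation=cv2.INTER_CUBIC),cv2.COLOR_BGR2GRAY)
m=(g<75).astype(np.uint8)
P=[]
for c in cv2.findContours(m,0,1)[0]:
    A=cv2.contourArea(c)
    if A>100:
        M=cv2.moments(c);u,v=285+(M["m10"]/M["m00"]+.5)/8-.5,200+(M["m01"]/M["m00"]+.5)/8-.5
        print(A,u,v,onz(a,u,v,.0235));P.append(onz(a,u,v,.0235))
from numpy import cos,sin
th=.22;o=np.array([.5731,-.1821]);print("model seat",o+np.array([cos(th),sin(th)])*-.1145)
# tray white disc at z=.02
g2=g.copy();m2=(g2>165).astype(np.uint8)
for c in cv2.findContours(m2,0,1)[0]:
    if cv2.contourArea(c)>1500:
        (x,y),rr=cv2.minEnclosingCircle(c);u,v=285+(x+.5)/8-.5,200+(y+.5)/8-.5;print("white",u,v,rr/8,onz(a,u,v,.02))
```

```text
[0.47305689 0.24636877 0.14715358] 0.05182133373529049 [ 0.25518744 -0.6677664  -0.180266  ]
466.0 299.91456545064375 227.92489270386267 [ 0.42560129 -0.18931063  0.0235    ]
489.0 317.78889740967963 225.35893830947512 [ 0.43709695 -0.23983544  0.0235    ]
455.0 297.50824175824175 210.38580586080587 [ 0.47583103 -0.1793445   0.0235    ]
540.0 314.6820601851852 208.19390432098766 [ 0.48622467 -0.22831477  0.0235    ]
799.0 311.52526595744683 200.30621610346267 [ 0.50866127 -0.21797019  0.0235    ]
2874.0 295.985371723498 201.68645615866387 [ 0.50097377 -0.17339122  0.0235    ]
model seat [ 0.46135974 -0.20708729]
white 288.875 224.01190567016602 12.212377548217773 [ 0.43485182 -0.15735461  0.02      ]
white 307.5108757019043 217.7846908569336 9.412851333618164 [ 0.45721528 -0.20964659  0.02      ]
white 315.5 217.5 22.715818405151367 [ 0.45989545 -0.23252607  0.02      ]
```

View pics/g2.png

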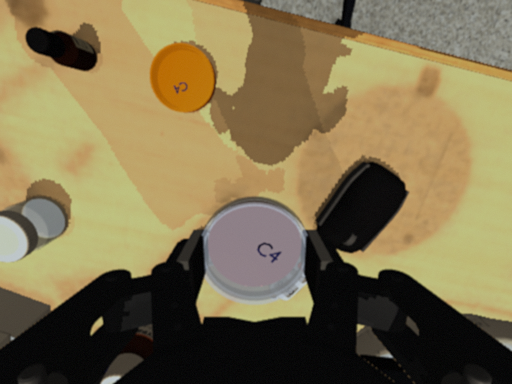

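The dish is held level at (255,248). From the top view the seat is about (0.457,-0.209), with yaw about 0.215. Carrying the dish over the reader, from where the wrist camera can see the tray.

Emit:
servo_tool --pt "0 -0.01 0.03 0 0 0 1" --pt "-0.01 -0.03 0.03 0 0 0 1" --pt "-0.01 -0.04 0.02 0 0 0 1" --pt "0 -0.04 0 0 0 0 1" --pt "0 -0.04 0 0 0 0 1" --pt "0 -0.04 0 0 0 0 1" --pt "0 -0.04 0 0 0 0 1" --pt "0 -0.04 0 0 0 0 1" --pt "0 -0.04 0 0 0 0 1" --pt "0 -0.04 0 0 0 0 1" --pt "0.01 -0.04 0 0 0 0 1" --pt "0.02 -0.03 0 0 0 0 1"

```text
clock: 9.5
tool_pos: [0.4799, -0.1872, 0.2231]
eef_rot: [[-0.977, -0.215, -0.003], [-0.215, 0.977, -0.0], [0.003, 0.0, -1.0]]
wrist_force: [1.1, -0.2, -0.2]
grip_width: 0.0521
grasp_force: 62.9
```

Emit:
servo_tool --pt "0.03 -0.012 0 0 0 0 1" --pt "0.016 0 0 0 0 0 1" --pt "0 0 0 0 0 0 1" --pt "0 0 0 0 0 0 1" --pt "0 0 0 0 0 0 1"

```text
clock: 10.0
tool_pos: [0.5266, -0.196, 0.2236]
eef_rot: [[-0.976, -0.218, -0.002], [-0.218, 0.976, 0.0], [0.002, 0.001, -1.0]]
wrist_force: [-0.6, -0.7, -0.3]
grip_width: 0.0521
grasp_force: 62.9
```

Run:
```python
from h import *
w=get("wrist");s=env.sense();print(s["tool_pos"],s["eef_rot"].round(4).tolist(),s["grip_width"])
np.save("w.npy",w["img"])
im=w["img"]
c=proj(w,[.4567,-.2094,.02]);print("seat px",c)
x0,y0=int(c[0])-60,max(0,int(c[1])-60)
r=im[y0:y0+120,x0:x0+120];g=cv2.cvtColor(cv2.resize(r,None,fx=4,fy=4,interpolation=cv2.INTER_CUBIC),cv2.COLOR_BGR2GRAY)
P=[]
for k in cv2.findContours((g<60).astype(np.uint8),0,1)[0]:
    if 100<cv2.contourArea(k)<8000:
        M=cv2.moments(k);u,v=x0+(M["m10"]/M["m00"]+.5)/4-.5,y0+(M["m01"]/M["m00"]+.5)/4-.5
        print(cv2.contourArea(k),u,v,onz(w,u,v,.0235).round(4))
hsv=cv2.cvtColor(im,cv2.COLOR_BGR2HSV);m=cv2.inRange(hsv,(120,15,60),(179,90,255));m[:190]=0;m[310:]=0
k=max(cv2.findContours(m,0,1)[0],key=cv2.contourArea);e=cv2.fitEllipse(cv2.convexHull(k));print("lid",e)
cen=onz(w,*e[0],s["tool_pos"][2]+.008);print("lid c",cen,"rel tcp in tool frame",s["eef_rot"].T@(cen-s["tool_pos"]))
cv2.imwrite("pics/w3.png",cv2.resize(im[:320,100:420],(600,600)))
```

```text
[ 0.52674689 -0.19603683  0.22390964] [[-0.976, -0.2178, -0.0012], [-0.2178, 0.976, 0.0001], [0.0011, 0.0003, -1.0]] 0.052487924109810284
seat px [255.95772833 115.33851159]
246.0 256.6532859078591 152.61449864498644 [ 0.4994 -0.1989  0.0235]
1178.5 285.7723978220902 150.64235963795784 [ 0.4893 -0.1647  0.0235]
2818.5 232.49171397315357 150.46418751108746 [ 0.5033 -0.2283  0.0235]
1015.0 236.07237274220032 137.96724137931034 [ 0.4876 -0.2271  0.0235]
1347.5 278.0114254792826 137.85814780457636 [ 0.4764 -0.1776  0.0235]
1562.0 278.7355420401195 93.59362996158771 [ 0.4273 -0.189   0.0235]
lid ((254.2291717529297, 244.66180419921875), (82.41392517089844, 94.06629180908203), 89.5521469116211)
lid c [ 0.52095119 -0.19739016  0.23190964] rel tcp in tool frame [ 5.96050637e-03 -5.59648173e-05 -7.99317654e-03]
```

View pics/w3.png

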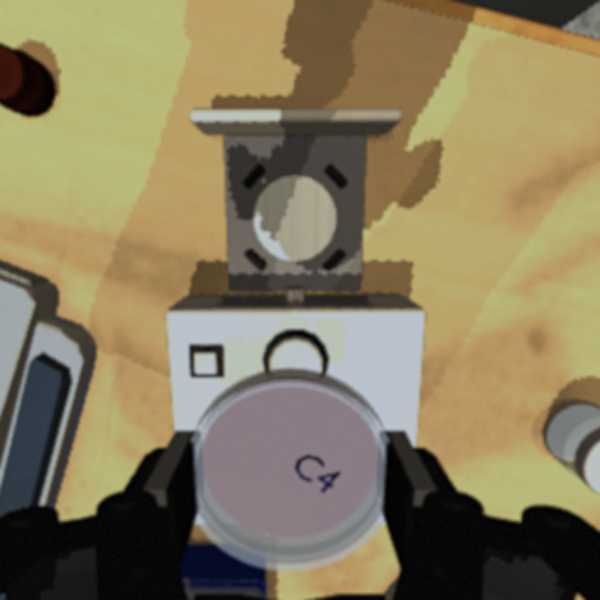

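The wrist view gives stops at crop (254,176), (336,176), (335,259) and (256,260), so the seat is about (0.457,-0.2085), matching the top view. The lid outline (y 370 to 570) is centred on the TCP. Going over the tray and down to just above the stops.

Emit:
servo_tool --pt "-0.03 -0.005 0 0 0 0 1" --pt "-0.03 -0.005 -0.01 0 0 0 1" --pt "-0.0097 -0.0027 -0.03 0 0 0 1" --pt "0 0 -0.04 0 0 0 1" --pt "0 0 -0.04 0 0 0 1" --pt "0 0 -0.03 0 0 0 1" --pt "0 0 -0.02 0 0 0 1" --pt "0 0 -0.01 0 0 0 1" --pt "0 0 0 0 0 0 1" --pt "0 0 0 0 0 0 1"

```text
clock: 11.05
tool_pos: [0.4584, -0.2092, 0.045]
eef_rot: [[-0.976, -0.218, 0.001], [-0.218, 0.976, -0.0], [-0.001, -0.001, -1.0]]
wrist_force: [0.7, -0.2, 0.7]
grip_width: 0.0523
grasp_force: 62.9
```

Run:
```python
from h import *
w=get("wrist");a=get("top");s=env.sense();print(s["tool_pos"],s["wrist_force"])
np.save("w.npy",w["img"]);
import pickle;pickle.dump(w,open("w.pkl","wb"))
cv2.imwrite("pics/w4.png",np.hstack([cv2.resize(w["img"][130:330,150:360],(504,480)),cv2.resize(a["img"][195:255,285:333],(288,480))]))
print(proj(w,[.457,-.2087,.02]))
```

```text
[ 0.45882203 -0.2093222   0.04536051] [-0.87050831 -0.68319752 -0.95163115]
[255.70254779 227.44964341]
```

View pics/w4.png

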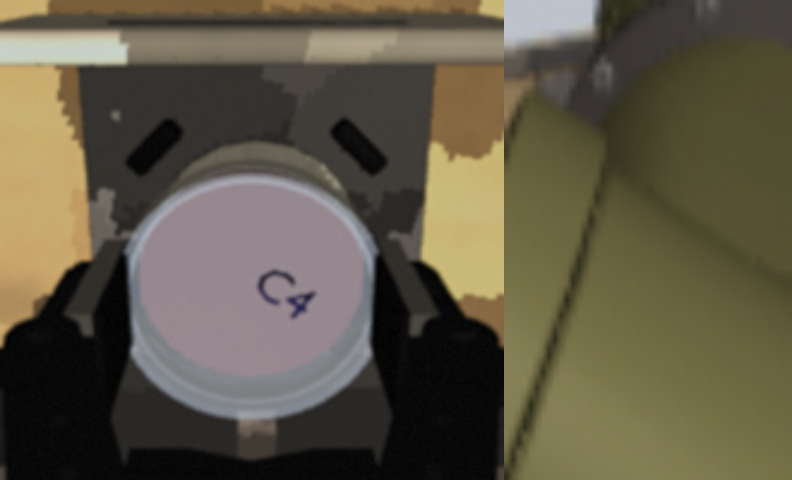

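Run:
```python
from h import *
import pickle;w=pickle.load(open("w.pkl","rb"))
p=[onz(w,150+x/2.4,130+y/2.4,.0245) for x,y in((155,147),(358,147))]
e=p[1]-p[0];th=np.arctan2(-e[0],e[1]);c=np.array([np.cos(th),np.sin(th)])
print(p,np.linalg.norm(e),th,"seat",(p[0]+p[1])[:2]/2+.0252*c)
# dish from rim points: near base edge (z=.037), far lid edge (z=.053), left/right lid
s=[.4586,-.2092]
near=onz(w,150+255/2.4,130+142/2.4,.037);far=onz(w,150+251/2.4,130+418/2.4,.053);print("dish mid",(near+far)/2,np.linalg.norm((near-far)[:2]))
```

```text
[array([ 0.43800905, -0.23792986,  0.0245    ]), array([ 0.42707875, -0.18912475,  0.0245    ])] 0.05001410600342403 0.2203225110892513 seat [ 0.45713474 -0.20801999]
dish mid [ 0.45794611 -0.20877693  0.045     ] 0.06076981440380609
```

Emit:
servo_tool --pt "-0.001 0.001 -0.004 0 0 0 1" --pt "0 0 -0.005 0 0 0 1" --pt "0 0 -0.004 0 0 0 1" --pt "0 0 0 0 0 0 1" --pt "0 0 0 0 0 0 1"

```text
clock: 11.65
tool_pos: [0.457, -0.208, 0.0309]
eef_rot: [[-0.976, -0.218, -0.0], [-0.218, 0.976, 0.0], [0.0, 0.0, -1.0]]
wrist_force: [0.1, -0.0, -0.8]
grip_width: 0.0521
grasp_force: 62.9
```

Emit:
servo_tool --pt "0 0 -0.0015 0 0 0 1" --pt "0 0 -0.001 0 0 0 1" --pt "0 0 0 0 0 0 1"

```text
clock: 11.95
tool_pos: [0.4571, -0.208, 0.0285]
eef_rot: [[-0.976, -0.218, -0.0], [-0.218, 0.976, 0.0], [0.0, 0.0, -1.0]]
wrist_force: [-0.2, 0.9, -0.1]
grip_width: 0.0523
grasp_force: 62.9
```

Emit:
servo_tool --pt "0 0 -0.001 0 0 0 1" --pt "0 0 0 0 0 0 1"

```text
clock: 12.15
tool_pos: [0.4572, -0.2081, 0.0279]
eef_rot: [[-0.976, -0.218, 0.0], [-0.218, 0.976, -0.0], [-0.0, -0.0, -1.0]]
wrist_force: [-0.6, 1.5, 3.2]
grip_width: 0.0521
grasp_force: 63.3
```

Emit:
servo_tool --pt "0 0 -0.001 0 0 0 1" --pt "0 0 0 0 0 0 1"

```text
clock: 12.35
tool_pos: [0.4579, -0.2079, 0.0278]
eef_rot: [[-0.976, -0.218, 0.002], [-0.218, 0.976, -0.0], [-0.002, -0.001, -1.0]]
wrist_force: [-2.2, 1.7, 14.9]
grip_width: 0.0524
grasp_force: 64.4
```

On the tray floor (contact at tray height, not on the stops). Easing the load, then opening.

Emit:
servo_tool --pt "0 0 0.001 0 0 0 1" --pt "0 0 0 0 0 0 0.4" --pt "0 0 0 0 0 0 0.0" --pt "0 0 0 0 0 0 -0.5" --pt "0 0 0 0 0 0 -1" --pt "0 0 0 0 0 0 -1" --pt "0 0 0 0 0 0 -1"

```text
clock: 13.05
tool_pos: [0.457, -0.208, 0.0275]
eef_rot: [[-0.976, -0.218, -0.0], [-0.218, 0.976, 0.0], [0.0, 0.0, -1.0]]
wrist_force: [-0.0, 0.5, 0.2]
grip_width: 0.0855
grasp_force: 0.0
```

Emit:
servo_tool --pt "0 0 0.004 0 0 0 -1" --pt "0 0 0.01 0 0 0 -1" --pt "0 0 0.03 0 0 0 -1" --pt "0 0 0.04 0 0 0 -1" --pt "0 0 0.03 0 0 0 -1" --pt "0 0 0 0 0 0 -1" --pt "0 0 0 0 0 0 -1"

```text
clock: 13.75
tool_pos: [0.4574, -0.2082, 0.1427]
eef_rot: [[-0.976, -0.217, 0.002], [-0.217, 0.976, -0.001], [-0.002, -0.001, -1.0]]
wrist_force: [-0.9, 0.0, -0.7]
grip_width: 0.0855
grasp_force: 0.0
```

Run:
```python
from h import *
w=get("wrist");s=env.sense();print(s["tool_pos"],s["grip_width"])
hsv=cv2.cvtColor(w["img"],cv2.COLOR_BGR2HSV);g=cv2.cvtColor(w["img"],cv2.COLOR_BGR2GRAY)
m=cv2.inRange(hsv,(120,15,60),(179,90,255))
k=max(cv2.findContours(m,0,1)[0],key=cv2.contourArea);e=cv2.fitEllipse(cv2.convexHull(k));print(e,onz(w,*e[0],.034))
c=np.array(e[0]);seat=[.4571,-.2083]
for sx in(-1,1):
  for sy in(-1,1):
    t=.22;q=np.array([np.cos(t)*sx-np.sin(t)*sy,np.sin(t)*sx+np.cos(t)*sy])*.0252+seat
    u,v=proj(w,[*q,.0245]);x0,y0=int(u)-14,int(v)-14;r=g[y0:y0+28,x0:x0+28]
    n,lab,st,ce=cv2.connectedComponentsWithStats((r<45).astype(np.uint8))
    print((u,v),[(int(a[4]),onz(w,x0+b[0],y0+b[1],.0245).round(4)) for a,b in list(zip(st,ce))[1:] if a[4]>15])
```

```text
[ 0.45679028 -0.20791031  0.14174916] 0.08561499068148865
((254.58407592773438, 190.80514526367188), (51.60666275024414, 54.20323944091797), 92.47834777832031) [ 0.45478323 -0.20868722  0.034     ]
(np.float64(227.579800112755), np.float64(164.62026349372945)) [(26, array([ 0.4278, -0.2477,  0.0245])), (104, array([ 0.4376, -0.2382,  0.0245])), (24, array([ 0.4372, -0.2301,  0.0245]))]
(np.float64(281.33714515847583), np.float64(164.63484417588597)) [(110, array([ 0.427 , -0.1893,  0.0245]))]
(np.float64(228.93116726952758), np.float64(215.20656765738104)) [(71, array([ 0.4876, -0.2278,  0.0245])), (44, array([ 0.501 , -0.2351,  0.0245]))]
(np.float64(279.9484140833872), np.float64(215.2291022985887)) [(74, array([ 0.4767, -0.1775,  0.0245]))]
```

The dish is within about 2 mm of the stops' centre and was released at tray height. Moving in front of the panel with the fingers shut.

Emit:
servo_tool --pt "-0.03 -0.007 0 0 0 0 1" --pt "-0.033 -0.007 0 0 0 0 1" --pt "-0.03 -0.007 0 0 0 0 1" --pt "0 0 0 0 0 0 1" --pt "0 0 -0.04 0 0 0 1" --pt "0 0 -0.04 0 0 0 1" --pt "0 0 -0.026 0 0 0 1" --pt "0 0 0 0 0 0 1"

```text
clock: 14.6
tool_pos: [0.3624, -0.2275, 0.0324]
eef_rot: [[-0.976, -0.218, -0.006], [-0.218, 0.976, 0.004], [0.005, 0.005, -1.0]]
wrist_force: [-1.0, 0.1, 0.6]
grip_width: 0.0002
grasp_force: 0.0
```

Emit:
servo_tool --pt "0.0049 0.0011 0 0 0 0 1" --pt "0.0049 0.0011 0 0 0 0 1" --pt "0.0049 0.0011 0 0 0 0 1" --pt "0.0049 0.0011 0 0 0 0 1" --pt "0.0029 0.0006 0 0 0 0 1" --pt "0.0029 0.0006 0 0 0 0 1" --pt "0.0029 0.0006 0 0 0 0 1" --pt "0.0029 0.0006 0 0 0 0 1"

```text
clock: 15.4
tool_pos: [0.3947, -0.2222, 0.0356]
eef_rot: [[-0.976, -0.217, -0.001], [-0.217, 0.976, 0.0], [0.001, 0.0, -1.0]]
wrist_force: [-2.8, -1.5, 1.9]
grip_width: -0.0001
grasp_force: 1.3
```

Emit:
servo_tool --pt "0.0049 0.0011 0 0 0 0 1" --pt "0.0049 0.0011 0 0 0 0 1" --pt "0.0049 0.0011 0 0 0 0 1" --pt "0.0049 0.0011 0 0 0 0 1" --pt "0.0049 0.0011 0 0 0 0 1" --pt "0.0049 0.0011 0 0 0 0 1" --pt "0.0049 0.0011 0 0 0 0 1" --pt "0.0049 0.0011 0 0 0 0 1" --pt "0.0049 0.0011 0 0 0 0 1" --pt "0.0049 0.0011 0 0 0 0 1" --pt "0.0049 0.0011 0 0 0 0 1" --pt "0.0049 0.0011 0 0 0 0 1"

```text
clock: 16.6
tool_pos: [0.4543, -0.2089, 0.0356]
eef_rot: [[-0.976, -0.218, -0.0], [-0.218, 0.976, 0.0], [0.0, 0.0, -1.0]]
wrist_force: [-4.7, 0.1, 2.3]
grip_width: 0.0001
grasp_force: 2.3
```

Emit:
servo_tool --pt "0.0049 0.0011 0 0 0 0 1" --pt "0.0049 0.0011 0 0 0 0 1" --pt "0.0049 0.0011 0 0 0 0 1" --pt "0.0049 0.0011 0 0 0 0 1" --pt "0.0049 0.0011 0 0 0 0 1" --pt "0.002 0.0004 0 0 0 0 1" --pt "0.002 0.0004 0 0 0 0 1" --pt "0 0 0 0 0 0 1"

```text
clock: 17.4
tool_pos: [0.4824, -0.2026, 0.0355]
eef_rot: [[-0.976, -0.218, -0.001], [-0.218, 0.976, 0.0], [0.001, 0.0, -1.0]]
wrist_force: [-3.6, 0.4, -0.4]
grip_width: 0.0002
grasp_force: 2.2
```

Emit:
servo_tool --pt "0.002 0.0004 0 0 0 0 1" --pt "0.002 0.0004 0 0 0 0 1" --pt "0.002 0.0004 0 0 0 0 1" --pt "0 0 0 0 0 0 1"

```text
clock: 17.8
tool_pos: [0.489, -0.2011, 0.0355]
eef_rot: [[-0.976, -0.218, 0.0], [-0.218, 0.976, 0.0], [-0.0, 0.0, -1.0]]
wrist_force: [-4.9, 0.2, -1.3]
grip_width: -0.0002
grasp_force: 1.9
```

Emit:
servo_tool --pt "0.002 0.0004 0 0 0 0 1" --pt "0.001 0.0002 0 0 0 0 1" --pt "0 0 0 0 0 0 1"

```text
clock: 18.1
tool_pos: [0.4917, -0.2005, 0.0355]
eef_rot: [[-0.976, -0.218, -0.0], [-0.218, 0.976, 0.0], [0.0, 0.0, -1.0]]
wrist_force: [-4.2, 1.3, -1.0]
grip_width: -0.0002
grasp_force: 1.9
```

Emit:
servo_tool --pt "0.002 0.0004 0 0 0 0 1" --pt "0.002 0.0004 0 0 0 0 1" --pt "0 0 0 0 0 0 1"

```text
clock: 18.4
tool_pos: [0.4924, -0.2004, 0.0354]
eef_rot: [[-0.976, -0.216, -0.006], [-0.216, 0.976, 0.0], [0.006, 0.002, -1.0]]
wrist_force: [-12.6, -0.3, 7.4]
grip_width: -0.0
grasp_force: 6.2
```

Emit:
servo_tool --pt "0.002 0.0004 0 0 0 0 1" --pt "0.001 0.0002 0 0 0 0 1" --pt "0 0 0 0 0 0 1"

```text
clock: 18.7
tool_pos: [0.4925, -0.2003, 0.0354]
eef_rot: [[-0.977, -0.215, -0.011], [-0.215, 0.977, 0.0], [0.01, 0.003, -1.0]]
wrist_force: [-19.7, -0.4, 12.8]
grip_width: 0.0001
grasp_force: 9.9
```

Emit:
servo_tool --pt "0.002 0.0004 0 0 0 0 1" --pt "0.001 0.0002 0 0 0 0 1" --pt "0 0 0 0 0 0 1"

```text
clock: 19.0
tool_pos: [0.4925, -0.2003, 0.0352]
eef_rot: [[-0.977, -0.214, -0.016], [-0.214, 0.977, 0.0], [0.015, 0.004, -1.0]]
wrist_force: [-26.1, -2.0, 18.3]
grip_width: -0.0002
grasp_force: 13.5
```

Run:
```python
from h import *
w=get("wrist");t=.22;c=np.array([np.cos(t),np.sin(t)])
# panel's top edge near image top: profile along local x through offset +30mm local y at z=.057
for off in(-.045,.045):
    g=cv2.cvtColor(w["img"],cv2.COLOR_BGR2GRAY);n=np.array([-np.sin(t),np.cos(t)])
    P=[]
    for l in np.arange(-.09,-.03,.002):
        q=np.array([.5731,-.1821])+c*l+n*off; u,v=proj(w,[*q,.057]).astype(int); P.append((round(l,3),int(g[v,u]) if 0<=v<384 and 0<=u<512 else -1))
    print(P)
```

```text
[(np.float64(-0.09), 69), (np.float64(-0.088), 73), (np.float64(-0.086), 73), (np.float64(-0.084), 74), (np.float64(-0.082), 70), (np.float64(-0.08), 74), (np.float64(-0.078), 7), (np.float64(-0.076), 9), (np.float64(-0.074), 8), (np.float64(-0.072), 6), (np.float64(-0.07), 7), (np.float64(-0.068), 10), (np.float64(-0.066), 14), (np.float64(-0.064), 11), (np.float64(-0.062), 11), (np.float64(-0.06), 77), (np.float64(-0.058), 134), (np.float64(-0.056), 196), (np.float64(-0.054), 31), (np.float64(-0.052), 9), (np.float64(-0.05), 9), (np.float64(-0.048), 7), (np.float64(-0.046), 5), (np.float64(-0.044), 9), (np.float64(-0.042), 13), (np.float64(-0.04), 7), (np.float64(-0.038), 10), (np.float64(-0.036), 5), (np.float64(-0.034), 9), (np.float64(-0.032), 6)]
[(np.float64(-0.09), 73), (np.float64(-0.088), 71), (np.float64(-0.086), 72), (np.float64(-0.084), 72), (np.float64(-0.082), 73), (np.float64(-0.08), 74), (np.float64(-0.078), 25), (np.float64(-0.076), 6), (np.float64(-0.074), 8), (np.float64(-0.072), 9), (np.float64(-0.07), 8), (np.float64(-0.068), 5), (np.float64(-0.066), 13), (np.float64(-0.064), 12), (np.float64(-0.062), 11), (np.float64(-0.06), 67), (np.float64(-0.058), 152), (np.float64(-0.056), 205), (np.float64(-0.054), 186), (np.float64(-0.052), 5), (np.float64(-0.05), 8), (np.float64(-0.048), 6), (np.float64(-0.046), 9), (np.float64(-0.044), 9), (np.float64(-0.042), 8), (np.float64(-0.04), 7), (np.float64(-0.038), 7), (np.float64(-0.036), 6), (np.float64(-0.034), 7), (np.float64(-0.032), 9)]
```

Hard stop. Backing off and checking.

Emit:
servo_tool --pt "-0.009 -0.002 0 0 0 0 1" --pt "-0.01 -0.002 0 0 0 0 1" --pt "-0.03 -0.007 0 0 0 0 1" --pt "-0.04 -0.009 0.02 0 0 0 1" --pt "-0.02 0 0.04 0 0 0 1" --pt "0 0.03 0.045 0 0 0 1" --pt "0 0.045 0.045 0 0 0 1" --pt "0 0.045 0.045 0 0 0 1" --pt "0 0.045 0 0 0 0 1" --pt "0 0.045 0 0 0 0 1" --pt "0 0.045 0 0 0 0 1" --pt "0 0.045 0 0 0 0 1"

```text
clock: 20.25
tool_pos: [0.3941, 0.0619, 0.2091]
eef_rot: [[-0.976, -0.218, 0.006], [-0.218, 0.976, 0.001], [-0.006, 0.0, -1.0]]
wrist_force: [0.7, -0.3, 1.1]
grip_width: -0.0004
grasp_force: 0.0
```

Emit:
servo_tool --pt "0 0.045 0 0 0 0 1" --pt "0 0.045 0 0 0 0 1" --pt "0 0.045 0 0 0 0 1" --pt "0 0.04 0 0 0 0 1" --pt "0 0 0 0 0 0 1"

```text
clock: 20.75
tool_pos: [0.3931, 0.2419, 0.2089]
eef_rot: [[-0.974, -0.225, 0.004], [-0.225, 0.974, 0.007], [-0.005, 0.006, -1.0]]
wrist_force: [-0.3, -0.3, 0.7]
grip_width: 0.0002
grasp_force: 0.0
```

Run:
```python
from h import *
a=get("top");s=env.sense();print(s["tool_pos"],s["wrist_force"])
ref=cv2.imread("pics/top0.png");now=cv2.resize(a["img"],(800,600))
d=cv2.absdiff(ref,now).max(2)
for n,(x0,y0,x1,y1) in dict(reader=(420,225,525,330),tray=(420,325,530,400),jar=(335,250,380,300),drop=(315,352,345,382),vial=(560,355,595,385)).items():
    r=d[y0:y1,x0:x1];print(n,int((r>40).sum()),r.size)
```

```text
[0.39321726 0.23843358 0.20854512] [-0.21214335 -1.32485639  0.31683055]
reader 0 11025
tray 0 8250
jar 0 2250
drop 0 900
vial 0 1050
```

The reader, tray area and bystanders look the same as at the start, and the tray is shut. Handing in.

```bash
python3 -c "
from cell import env
print(env.job_done())"
```

```text
the job is handed in; nothing more can be done
None
```

I pressed the eject button, set the dish on the tray between the stops, pushed the tray shut and handed the job in at about 21 s. A final top view of the reader, jar, vial and bottle matched the start; the dish inside the closed reader can't be seen, and the hand-in gave no verdict.

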